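# Third hand at the stand-making jig

### The job

Get the figurine stand ready for screwing: with the mallet, drive the jig's raised wooden peg down flush with the board (do not push it with the fingers), and put the mallet back on its cork mat. Then slide the stepped wooden stand along the board over the peg, square and centred, against the sprung stop, and press it steadily with about 10 newtons, so that the stop is pushed in about half of its 20 mm travel, never ramming it. Finish while still holding the stand there with that push, for a colleague to screw it, and leave the other things where they are.

Things in the scene. Friction and masses are not known exactly. Their poses are not given: they have to be found in the camera images.
- jig: The assembly jig, fixed to the table: a pale plywood board 350 (x) x 200 (y) x 24 mm thick, at the table's middle. Origin: centre of its underside, on the table; x runs along the 350 mm towards the sprung stop at its far end, z up. Its top is 24 mm above the table. The peg is at jig (60, 0); the stop's plate has its front face at jig x = 120 when unpressed.
- peg (a joint): How far the peg is driven down, m: 0 = standing 20 mm proud of the board, 0.020 = top flush with the board. The peg slides vertically in a tight hole (about 6 N of friction, no spring) and stays where it is left.
- peg_top (a point): Centre of the top of the peg, a dark wooden dowel 14 mm across standing in a brass-ringed hole on the jig's centre line; it moves down with the peg.
- stop (a joint): How far the sprung stop plate is pushed back, m: 0 = unpressed, 0.020 = bottomed out on the block behind it. It slides along jig +x and springs back; spring 1 N per mm, no preload, so 0.010 (the 20 mm gap behind the plate half closed) is 10 N.
- stop_face (a point): Centre of the front face (facing jig -x) of the sprung stop plate, 20 mm above the board; moves with the plate. The plate is pale wood 12 thick x 130 (along jig y) x 36 mm tall, 2 mm clear of the board, with a darker fixed block 44 mm tall behind it.
- stand: Stepped wooden figurine stand, loose on the jig's near half, 56 mm tall, 0.2-0.45 kg. Deck 110 x 110 x 12 mm on two runners 8 mm high (along x, at y = +-44, 18 wide): a flush peg passes under it, a raised one blocks it. Centred on the deck a block 56 x 56 x 36 mm tall, to grip it by. Origin: centre of underside; x points to the stop (within 0.25 rad at the start), z up.
- mallet: Mallet standing on its head on the cork mat, 0.3 kg: black rubber head, an upright cylinder 54 mm across, 70 tall; level pale wooden handle. Origin: centre of the head's lower (striking) face; z up the head's axis; the handle runs along -x, from 27 to 137 mm from that axis, centre line 35 mm above the face, 20 wide, 22 tall.
- mallet_face (a point): Centre of the lower striking face of the mallet head (same as the mallet's origin).
- mat: The cork mat, fixed to the table to the left of the jig, 150 x 150 x 4 mm. Origin: centre of its underside.
- cat_on_wheel: Bystander: white ceramic cat figurine, 60 wide, 85 mm tall, on a round banding wheel to the right. Origin at its underside.
- cat: Bystander: the same white cat figurine, standing on the table beyond the mat. Origin at its underside.
- screw_pot: Bystander: small aluminium pot, 32 across, 30 mm tall, on the jig board's near right corner. Origin at its underside.
- screwdriver: Bystander: grey-handled screwdriver lying to the right of the jig.
- bowl: Bystander: white ceramic bowl 84 across, 35 mm tall, on the table to the right.
- paint_jar: Bystander: glass jar 52 across, 60 mm tall, to the left of the mat.
- paintbrush: Bystander: paintbrush lying to the left of the mat.
There are look-alikes about, which are no part of the job. What is shaped like the mallet but yellow is not meant.

How it is judged (in metres and radians):
On the way, in this order (a step that is already met when the one before it is completed fails the run):
1. the peg is down flush (within 3 mm), with the mallet at it (value of joint peg above 0.017 m and distance between mallet_face and peg_top below 0.05 m).
2. the mallet's head is back on the cork mat, let go and at rest (horizontal distance between mallet_face and mat below 0.085 m and height (world z) of mallet_face below 0.045 m and linear speed of mallet below 0.03 m/s and contact force between the fingers and mallet below 0.1 N and contact force between mallet and mat above 0.5 N), for 0.2 s.
At the end, for the whole second after the job is handed in: Peg within 3 mm of flush; mallet head resting on the mat, let go; stand flat on the board, centred within 15 mm, square within 0.08 rad, held still by the fingers and pressing the stop with 5 to 15 N (stop pushed in 5 to 15 mm) (all of step 2 and value of joint peg above 0.017 m and value of joint stop between 0.005 and 0.015 m and contact force between stand and stop between 5 and 15 N and y of stand in the frame of jig between -0.015 and 0.015 m and z of stand in the frame of jig below 0.028 m and angle between the x axis of stand and the x axis of jig, either way round below 0.08 rad and contact force between the fingers and stand above 3 N and linear speed of stand below 0.01 m/s); the arm keeps its last pose, push and grip.
It fails at once if the peg is pushed with the fingers or arm instead of the mallet (contact force between any of the fingers, the arm and peg above 1 N).
It fails at once if the stop is rammed: the stand presses it with more than 30 N (contact force between stand and stop above 30 N).
It fails at once if another thing is moved by more than 3 cm (distance of any of cat_on_wheel, cat, screw_pot, screwdriver, bowl, paint_jar, paintbrush from where it was at the start of the episode above 0.03 m).
It also fails if it takes over 64 s, if anything falls off the work surface, if the arm or the gripper's body presses on something with over 40 N, if the wrist force passes 120 N, or if a joint passes its speed limit or range.

### The arm

A 6-joint arm with a two-finger parallel gripper is mounted at the origin on the work surface. World frame = base frame: x ahead of the robot, y to its left, z up, the work surface at z = 0. Lengths are in mm, angles in rad, forces in N, time in s.
With the tool pointing down it reaches from about 275 to 825 mm from the base axis. Payload 4.9 kg.
Tool frame: the origin (TCP) lies between the finger pads; the fingertips stand 22 mm ahead of it and the grasp point (between the pads) lies 3 mm ahead of it; z points along the fingers, y is the line along which they close (so a half turn about z gives the same grasp; the last joint's range is limited). The gripper opens to 85 mm and grips with 20 to 120 N. Pads are 22 mm wide; open, the fingers measure 114 mm over their backs; the gripper's body (76 mm by 85 mm) begins 54 mm behind the grasp point. The pads swing forward as they close: fully open they stand 13 mm farther back than shut.
Start: joints at [-1.303, 0.326, -0.193, 1.052, 0, 1.437], TCP at [215.105, -506.21, 253.281] pointing down, gripper open.
Joint ranges: [-2.65, 2.65], [-0.97, 1.79], [-1.3, 1.35], [-1.93, 2.1], [-1.47, 1.37], [-3.14, 3.14]. Speed limits (rad/s): [2.57, 2.57, 3.14, 3.14, 3.14, 3.14].

### API

Orientations are given as a rotation vector (axis times angle).
In Python, from cell import readout, capture, camera_model, manip gives the robot as it stands.
- The arm moves only by the tool step_arm, never from a script. Its argument "targets" is text: rows parted by semicolons, each of 7 numbers parted by spaces: the shift along the world's x, y, z as a fraction of full scale, then the turn, a rotation vector about the world's x, y, z as a fraction of full scale, then the opening, from -1 (shut) to 1 (fully open). A call has 1 to 8 rows; each row is the pose to reach, as a shift and turn from the pose commanded when the call began, turning the shorter way round; what a row does not reach only later rows make up. Full scale, the value 1, is 0.1 m for a shift and pi rad for a turn. A row lasts 1/12 s, in which the tool goes at most 41.7 mm and 7.16 degrees, less where a joint would pass 70% of its speed; a pose out of reach is approached as far as the arm can. A call with a number of a shift or a turn outside -1 to 1 is refused whole. A call with a gripper value outside its range is refused whole. The fingers move at their own pace and stop on an object; the grip force is fixed at half the most. Time passes only in rows, so rows that repeat a pose let the fingers close. It gives the time, the measured TCP pose, the force, the opening and the grip force at its end, in the units of the state.
- readout.state(): the state, without advancing time (a new reading comes with each control period).
- capture(name): name is "scene" or "side" or "wrist"; returns (picture, depth): 420x560x3 uint8, red, green, blue; 420x560 float32, mm along the optical axis (not along the pixel's ray), 0 where there is no reading.
- camera_model(name): a dict with "mtx" (3x3 intrinsics, pixels), "rvec" (rotation vector, rad) and "tvec" (3), from world to camera coordinates, as OpenCV has them. Camera axes: x right, y down, z forward; pixel columns grow to the right and rows downward; lengths in mm; the calibration is good to about 2 mm. The wrist camera is an equidistant fisheye: a pixel r from the principal point sees the ray r / f radians off the axis. A picture is of the moment at which its call begins: read the wrist's pose just before it. camera_model takes no time and is no camera call; for the wrist camera it gives the pose at the moment of the call.
- manip.hand_in(): hands the job in; it is judged then, once.
The state is a dict: "t": time; "joints": joint angles; "qvel": joint speeds; "effort": joint torques, N m; "tcp_pos": TCP position; "tool_rot": TCP orientation; "contact_force": force on the tool from outside, world axes, zero at the start; "ft_torque": the same for the moment, N m; "gripper_width": finger opening in mm; "grip_force": force on a finger pad.
Only numpy, scipy, OpenCV 4.12 (cv2) and the standard library are available. Lean on these libraries where they do the work, as an engineer would, in place of code of your own. Each camera call takes 0.05 s, during which the arm holds its last target. There are 200 camera calls.

## Working session

There is one attempt and no reset: what is moved stays moved. The work goes in short steps, Python scripts to look and compute and a tool call to move; the robot and the scene stay as the last step left them, time stands still between calls to the robot, and variables do not carry over. Pictures are saved under pics/ and viewed, at most 10 in all, crops included, and the job is handed in when it is done.

Besides the shell and the picture viewer there is one more tool, called after "Emit:" as name(argument=value, ...), one argument or row to a line, values as JSON. step_arm: Moves the arm, as the interface text tells. Shift numbers are shares of 0.1 m and turn numbers shares of pi rad, none past 1 either way. Its arguments: {"type":"object","properties":{"targets":{"type":"string"}},"required":["targets"]}

```bash
mkdir -p pics; ls; cat > h.py <<'E'
import numpy as np, cv2
from cell import readout, capture, camera_model, manip
def rays(name,px,cm=None):
    cm=cm or camera_model(name); K=np.array(cm['mtx'],float); R=cv2.Rodrigues(np.array(cm['rvec'],float))[0]; t=np.array(cm['tvec'],float).ravel()
    px=np.atleast_2d(px).astype(float)
    a=np.c_[(px[:,0]-K[0,2])/K[0,0],(px[:,1]-K[1,2])/K[1,1]]
    if name=='wrist':
        r=np.linalg.norm(a,axis=1,keepdims=True)+1e-9; d=np.c_[a/r*np.sin(r),np.cos(r)]
    else: d=np.c_[a,np.ones(len(a))]
    return -R.T@t, d@R
def plane(name,px,z,cm=None):
    o,d=rays(name,px,cm); s=(z-o[2])/d[:,2]; return o+s[:,None]*d
def cloud(name,dep,cm=None):
    "world xyz per pixel from depth"
    h,w=dep.shape; v,u=np.mgrid[:h,:w]; px=np.c_[u.ravel(),v.ravel()]
    cm=cm or camera_model(name); o,d=rays(name,px,cm)
    R=cv2.Rodrigues(np.array(cm['rvec'],float))[0]; zc=d@R[2]
    return (o+d*(dep.ravel()/zc)[:,None]).reshape(h,w,3)
E
python3 - <<'E'
from h import *
s=readout.state(); print(s)
for n in('scene','side'):
    p,d=capture(n); np.savez(f'{n}0.npz',p=p,d=d); cv2.imwrite(f'pics/{n}0.png',p[:,:,::-1]); print(n,camera_model(n),(d>0).mean())
E
```

```text
pics
{'t': 0.0, 'joints': array([-1.30322963e+00,  3.26914939e-01, -1.93616392e-01,  1.05203307e+00,
        1.76991913e-05,  1.43660173e+00]), 'qvel': array([-7.34464190e-04, -1.26066836e-03, -1.25440674e-03,  1.26442577e-03,
        1.46665954e-05, -2.54851257e-04]), 'effort': array([-1.64622881e-03, -4.43401158e+01,  2.62439793e+01,  1.56001851e-02,
       -4.06411036e-04, -4.74261697e-06]), 'tcp_pos': array([ 214.93725758, -505.64110497,  252.50525116]), 'tool_rot': array([-3.07668929e+00, -6.26497095e-01,  1.57240743e-04]), 'contact_force': array([-0.1462866 , -0.59984448, -0.32030927]), 'ft_torque': array([-0.03411367,  0.03988796, -0.03241708]), 'grip_force': 0.0, 'gripper_width': 85.54068032272563}
scene {'mtx': array([[497.92600982,   0.        , 282.28679322],
       [  0.        , 497.92600982, 209.80553543],
       [  0.        ,   0.        ,   1.        ]]), 'rvec': array([ 2.08146145,  1.45792995, -0.51742895]), 'tvec': array([-169.71993992, -316.97372909, 1668.58693523])} 0.9959396258503401
side {'mtx': array([[462.11535625,   0.        , 276.0517676 ],
       [  0.        , 462.11535625, 204.6344276 ],
       [  0.        ,   0.        ,   1.        ]]), 'rvec': array([ 0.82012901, -2.52631141,  1.11795909]), 'tvec': array([ 404.23741721,  228.80544323, 1407.86046664])} 0.9778613945578232
```

View pics/scene0.png

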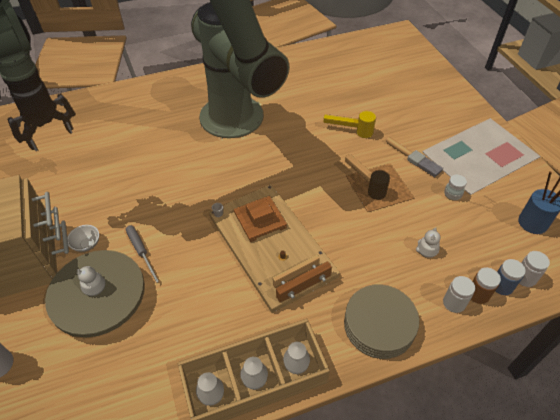

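View pics/side0.png

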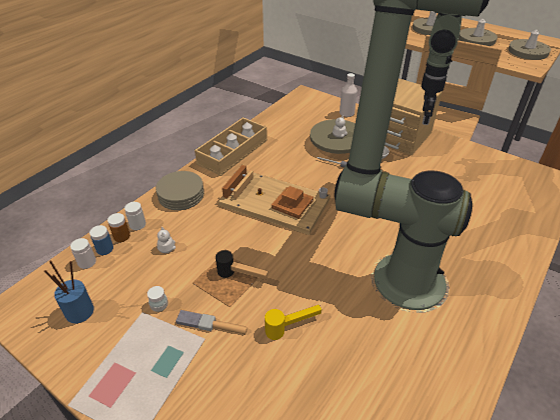

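The scene view shows the black mallet on the cork mat at (379,185), with its handle running to about (348,160). It also shows the jig with stand (262,214), peg (283,254), stop (300,278) and pot (218,210). Two things could be taken for the mallet: the black one at (379,185) and the yellow look-alike at (366,124). I choose the black one. I'll check it in a close crop and measure it.

```bash
python3 - <<'E'
from h import *
z=np.load('scene0.npz'); p,d=z['p'],z['d']
X=cloud('scene',d); np.save('X0.npy',X)
def crop(x0,x1,y0,y1): return cv2.resize(p[y0:y1,x0:x1,::-1],None,fx=4,fy=4,interpolation=cv2.INTER_CUBIC)
a=crop(200,345,180,310); b=crop(335,425,140,215)
o=np.zeros((max(a.shape[0],b.shape[0]),a.shape[1]+b.shape[1],3),np.uint8);o[:a.shape[0],:a.shape[1]]=a;o[:b.shape[0],a.shape[1]:]=b
o=cv2.resize(o,None,fx=.8,fy=.8); cv2.imwrite('pics/crop0.png',o); print(o.shape)
for n,u,v in [('jig',240,245),('standtop',262,208),('peg',283,254),('stopblk',303,284),('mallettop',379,177),('handle',355,170),('mat',400,195),('pot',218,208),('cat',430,240),('wheelcat',90,275)]:
    print(n,X[v,u].round(0))
E
```

```text
(416, 752, 3)
jig [ 531. -130.   23.]
standtop [478. -49.  82.]
peg [610. -38.  44.]
stopblk [712. -24.  51.]
mallettop [478. 295.  73.]
handle [374. 279.   4.]
mat [509. 358.   5.]
pot [ 401. -153.   37.]
cat [710. 324.  63.]
wheelcat [ 558. -491.  117.]
```

View pics/crop0.png

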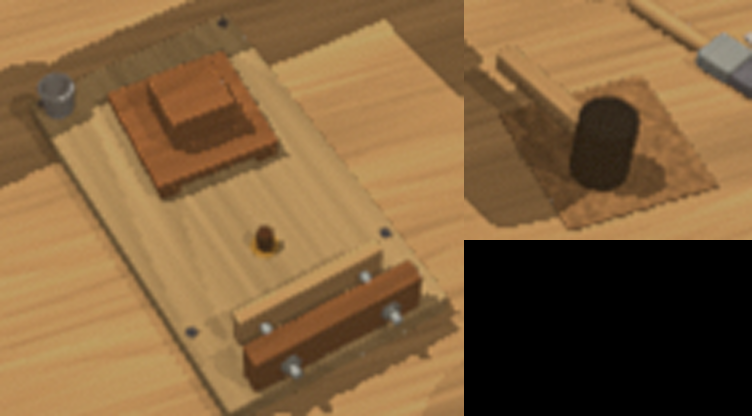

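The crop confirms a black head with a pale handle on the cork mat. The stand is slightly yawed and the peg stands proud. Next I'll measure them precisely.

```bash
python3 - <<'E'
from h import *
from scipy import ndimage as nd
for n in('scene','side'):
    z=np.load(n+'0.npz'); X=cloud(n,z['d']); p=z['p'].astype(int); hsv=cv2.cvtColor(z['p'],cv2.COLOR_RGB2HSV)
    Z=X[...,2]; inb=lambda x0,x1,y0,y1:(X[...,0]>x0)&(X[...,0]<x1)&(X[...,1]>y0)&(X[...,1]<y1)
    def rect(m,l,big=True):
        if big:
            L,k=nd.label(m); 
            if k==0: print(n,l,'none');return
            m=L==1+np.argmax(np.bincount(L[m])[1:])
        P=X[m]; r=cv2.minAreaRect(P[:,:2].astype(np.float32)); print(n,l,m.sum(),'c',np.round(r[0],1),'sz',np.round(r[1],1),'ang',round(r[2],2),'z',np.percentile(P[:,2],[5,50,95]).round(1),'px',np.argwhere(m).mean(0).round(0)[::-1])
    J=inb(330,780,-220,150)
    rect(J&(Z>19)&(Z<29),'board')
    rect(J&(Z>74)&(Z<86),'standblock top')
    rect(J&(Z>38)&(Z<49)&inb(400,570,-150,80),'deck')
    rect(J&(Z>35)&(Z<52)&inb(575,640,-80,20),'peg')
    rect(J&(Z>54)&(Z<66)&inb(620,780,-200,150),'plate top')
    M=inb(330,600,180,420)
    rect(M&(Z>66)&(Z<82),'mhead')
    rect(M&(Z>42)&(Z<60)&(p.sum(2)>200),'handle top')
    rect(M&(Z>2.5)&(Z<7)&inb(380,600,180,420),'mat')
    rect(M&(Z>15)&(p.sum(2)<130),'black')
E
```

```text
scene board 5028 c [544.1 -48.7] sz [354.1 201.8] ang 10.91 z [20.  23.3 26.9] px [269. 244.]
scene standblock top 371 c [471.6 -55.4] sz [63.3 56. ] ang 5.61 z [75.2 78.9 82.7] px [259. 208.]
scene deck 822 c [472.9 -55.4] sz [114.  111.5] ang 6.57 z [39.7 43.3 47. ] px [260. 220.]
scene peg 25 c [604.9 -37.6] sz [12.6 12.6] ang 6.72 z [37.1 42.7 46.1] px [283. 253.]
scene plate top 281 c [668.  -25.3] sz [ 16.1 128.7] ang 11.42 z [55.6 60.6 64.5] px [296. 268.]
scene mhead 240 c [477.3 298.9] sz [50.9 54.4] ang 63.38 z [68.3 72.7 76.3] px [380. 177.]
scene handle top 200 c [397.2 276.1] sz [105.9  23.4] ang 15.96 z [43.5 48.1 52.5] px [359. 165.]
scene mat 110 c [444.4 273.3] sz [ 31.  123.2] ang 75.11 z [2.7 4.3 6.5] px [363. 186.]
scene black 421 c [479.4 296. ] sz [49.8 50.8] ang 77.88 z [20.1 64.5 75.2] px [378. 184.]
side board 2337 c [538.7 -46.1] sz [350.6 209.2] ang 10.85 z [20.6 24.5 28.1] px [276. 202.]
side standblock top 197 c [466.9 -51.1] sz [59.5 61.4] ang 8.89 z [75.9 80.1 84.3] px [293. 193.]
side deck 392 c [466.5 -52.8] sz [113. 117.] ang 4.66 z [39.8 44.1 48. ] px [293. 204.]
side peg 16 c [598.4 -32.9] sz [11.  14.5] ang 37.72 z [36.6 42.3 44.8] px [259. 190.]
side plate top 60 c [658.9   7.2] sz [18.3 77.2] ang 8.71 z [55.7 62.  64.8] px [240. 186.]
side mhead 215 c [471.6 302.8] sz [54.2 54.7] ang 88.65 z [69.4 74.3 78. ] px [224. 257.]
side handle top 252 c [394.6 280.3] sz [112.9  25.4] ang 17.02 z [43.2 49.7 54.5] px [249. 269.]
side mat 782 c [456.6 335.4] sz [130.  153.1] ang 88.78 z [2.9 4.8 6.7] px [223. 283.]
side black 356 c [470.3 307.1] sz [48.1 51.8] ang 50.02 z [20.5 69.7 77.5] px [224. 263.]
```

Emit:
step_arm(
  targets="0.288 0.896 0 0 0 0.107 1;0.288 0.896 0 0 0 0.107 1;0.288 0.896 0 0 0 0.107 1;0.288 0.896 0 0 0 0.107 1",
)

```text
t: 0.43
tcp_pos: [244.3, -413.3, 252.9]
tool_rot: [-2.925, -1.139, -0.001]
contact_force: [-0.3, 0.4, -0.4]
gripper_width: 85.4
grip_force: 0.0
```

Emit:
step_arm(
  targets="0.288 0.896 0 0 0 0.107 1;0.288 0.896 0 0 0 0.107 1;0.288 0.896 0 0 0 0.107 1;0.288 0.896 0 0 0 0.107 1",
)

```text
t: 0.77
tcp_pos: [273.0, -325.1, 253.2]
tool_rot: [-2.696, -1.611, -0.0]
contact_force: [-0.4, -0.0, 0.1]
gripper_width: 85.7
grip_force: 0.0
```

Emit:
step_arm(
  targets="0.288 0.896 0 0 0 0.107 1;0.288 0.896 0 0 0 0.107 1;0.288 0.896 0 0 0 0.107 1;0.288 0.896 0 0 0 0.107 1",
)

```text
t: 1.1
tcp_pos: [302.0, -236.6, 253.4]
tool_rot: [2.391, 2.038, -0.0]
contact_force: [-0.6, -0.4, -0.1]
gripper_width: 85.4
grip_force: 0.0
```

Emit:
step_arm(
  targets="0.288 0.896 0 0 0 0.107 1;0.288 0.896 0 0 0 0.107 1;0.288 0.896 0 0 0 0.107 1;0.288 0.896 0 0 0 0.107 1",
)

```text
t: 1.43
tcp_pos: [331.3, -147.6, 253.5]
tool_rot: [2.017, 2.408, -0.0]
contact_force: [-0.7, 0.6, -1.4]
gripper_width: 85.7
grip_force: 0.0
```

Emit:
step_arm(
  targets="0.288 0.896 0 0 0 0.107 1;0.288 0.896 0 0 0 0.107 1;0.288 0.896 0 0 0 0.107 1;0.288 0.896 0 0 0 0.107 1",
)

```text
t: 1.77
tcp_pos: [360.6, -58.4, 253.5]
tool_rot: [1.587, 2.71, -0.0]
contact_force: [0.0, -0.4, 0.9]
gripper_width: 85.5
grip_force: 0.0
```

Emit:
step_arm(
  targets="0.288 0.896 0 0 0 0.107 1;0.288 0.896 0 0 0 0.107 1;0.288 0.896 0 0 0 0.107 1;0.288 0.896 0 0 0 0.107 1",
)

```text
t: 2.1
tcp_pos: [389.8, 31.0, 253.3]
tool_rot: [1.114, 2.936, -0.001]
contact_force: [0.3, 0.4, 0.3]
gripper_width: 85.7
grip_force: 0.0
```

Emit:
step_arm(
  targets="0.288 0.896 0 0 0 0.107 1;0.288 0.896 0 0 0 0.107 1;0.288 0.896 0 0 0 0.107 1;0.288 0.896 0 0 0 0.107 1",
)

```text
t: 2.43
tcp_pos: [418.7, 120.4, 253.2]
tool_rot: [0.609, 3.081, -0.001]
contact_force: [0.9, -0.3, -1.5]
gripper_width: 85.2
grip_force: 0.0
```

Emit:
step_arm(
  targets="0.288 0.896 0 0 0 0.107 1;0.288 0.896 0 0 0 0.107 1;0.288 0.896 0 0 0 0.107 1;0.288 0.896 0 0 0 0.107 1",
)

```text
t: 2.77
tcp_pos: [447.6, 209.9, 253.0]
tool_rot: [0.086, 3.14, -0.001]
contact_force: [-0.6, -0.3, 0.4]
gripper_width: 85.4
grip_force: 0.0
```

Emit:
step_arm(
  targets="0.29 0.9 0 0 0 0.108 1;0.29 0.9 0 0 0 0.108 1;0.29 0.9 0 0 0 0.108 1;0.29 0.9 0 0 0 0.108 1;0.29 0.9 0 0 0 0.108 1;0.29 0.9 0 0 0 0.108 1",
)

```text
t: 3.27
tcp_pos: [474.7, 297.8, 253.0]
tool_rot: [0.441, -3.109, 0.002]
contact_force: [0.2, 0.3, -0.3]
gripper_width: 85.3
grip_force: 0.0
```

```bash
python3 - <<'E'
from h import *
s=readout.state(); print(s['tcp_pos'],s['tool_rot'],s['joints'])
cm=camera_model('wrist'); p,d=capture('wrist'); X=cloud('wrist',d,cm); Z=X[...,2]
cv2.imwrite('pics/wrist1.png',p[:,:,::-1]); np.savez('w1.npz',p=p,d=d,X=X)
M=(X[...,0]>330)&(X[...,0]<600)&(X[...,1]>180)&(X[...,1]<420); b=p.astype(int).sum(2)
for l,m in[('head',M&(Z>66)&(Z<82)),('handle',M&(Z>42)&(Z<56)&(b>200)),('mat',M&(Z>2.5)&(Z<7))]:
    P=X[m]; print(l,len(P)); 
    if len(P)>10:
        r=cv2.minAreaRect(P[:,:2].astype(np.float32)); print(np.round(r[0],1),np.round(r[1],1),r[2],np.median(P[:,2]))
E
```

```text
[474.66909838 297.79237433 253.0134743 ] [ 4.40629568e-01 -3.10933916e+00  2.28312251e-03] [ 4.29108854e-01  3.46692322e-01 -1.63682972e-01  1.06197220e+00
 -1.05656380e-03  1.47561099e-01]
head 2399
[474.2 301.9] [52.7 52.3] 15.330473899841309 73.15670980751742
handle 2172
[396.7 279.1] [111.9  20. ] 16.260406494140625 48.98699525210469
mat 9862
[429.8 321.3] [149.9 196.7] 89.79653930664062 3.39016080028739
```

Emit:
step_arm(
  targets="0 0.03 -0.4 0 0 0 1;0 0.03 -0.8 0 0 0 1;0 0.03 -1 0 0 0 1;0 0.03 -1 0 0 0 1",
)

```text
t: 3.65
tcp_pos: [471.2, 300.3, 148.9]
tool_rot: [0.444, -3.101, 0.005]
contact_force: [-0.8, -0.5, 0.1]
gripper_width: 85.4
grip_force: 0.0
```

Emit:
step_arm(
  targets="0 0 -0.3 0 0 0 1;0 0 -0.6 0 0 0 1;0 0 -0.95 0 0 0 1;0 0 -0.95 0 0 0 1;0 0 -0.95 0 0 0 1",
)

```text
t: 4.07
tcp_pos: [473.9, 302.4, 58.6]
tool_rot: [0.448, -3.107, 0.002]
contact_force: [0.4, -0.3, 0.8]
gripper_width: 85.2
grip_force: 0.0
```

Emit:
step_arm(
  targets="0 0 0 0 0 0 -1;0 0 0 0 0 0 -1;0 0 0 0 0 0 -1;0 0 0 0 0 0 -1;0 0 0 0 0 0 -1;0 0 0 0 0 0 -1;0 0 0 0 0 0 -1;0 0 0 0 0 0 -1",
)

```text
t: 4.73
tcp_pos: [476.6, 304.0, 61.4]
tool_rot: [-0.451, 3.104, 0.0]
contact_force: [-1.1, -2.5, 9.0]
gripper_width: 52.3
grip_force: 61.3
```

Emit:
step_arm(
  targets="0 0 0.3 0 0 0 -1;0 0 0.6 0 0 0 -1;0 0 1 0 0 0 -1;0 0 1 0 0 0 -1",
)

```text
t: 5.07
tcp_pos: [478.6, 305.7, 166.8]
tool_rot: [-0.45, 3.097, 0.006]
contact_force: [2.3, 1.0, -2.3]
gripper_width: 52.7
grip_force: 64.7
```

Emit:
step_arm(
  targets="0.315 -0.85 0 0 0 -0.111 -1;0.315 -0.85 0 0 0 -0.111 -1;0.315 -0.85 0 0 0 -0.111 -1;0.315 -0.85 0 0 0 -0.111 -1",
)

```text
t: 5.4
tcp_pos: [507.2, 216.3, 159.2]
tool_rot: [0.104, 3.138, -0.0]
contact_force: [-0.3, 0.1, -4.1]
gripper_width: 52.7
grip_force: 65.1
```

Emit:
step_arm(
  targets="0.315 -0.85 0 0 0 -0.111 -1;0.315 -0.85 0 0 0 -0.111 -1;0.315 -0.85 0 0 0 -0.111 -1;0.315 -0.85 0 0 0 -0.111 -1",
)

```text
t: 5.73
tcp_pos: [538.5, 132.0, 158.8]
tool_rot: [0.643, 3.074, 0.0]
contact_force: [-0.1, 0.5, -2.7]
gripper_width: 52.4
grip_force: 65.4
```

Emit:
step_arm(
  targets="0.315 -0.85 0 0 0 -0.111 -1;0.315 -0.85 0 0 0 -0.111 -1;0.315 -0.85 0 0 0 -0.111 -1;0.315 -0.85 0 0 0 -0.111 -1",
)

```text
t: 6.07
tcp_pos: [570.0, 47.7, 158.6]
tool_rot: [1.163, 2.917, 0.001]
contact_force: [0.6, 0.7, -3.2]
gripper_width: 52.4
grip_force: 65.4
```

Emit:
step_arm(
  targets="0.315 -0.85 0 0 0 -0.111 -1;0.315 -0.85 0 0 0 -0.111 -1;0.315 -0.85 0 0 0 -0.111 -1;0.315 -0.85 0 0 0 -0.111 -1;0.315 -0.85 0 0 0 -0.111 -1;0.315 -0.85 0 0 0 -0.111 -1",
)

```text
t: 6.57
tcp_pos: [599.5, -34.0, 158.1]
tool_rot: [-1.641, -2.677, -0.001]
contact_force: [0.2, -0.2, -2.6]
gripper_width: 52.2
grip_force: 65.4
```

```bash
python3 - <<'E'
from h import *
s=readout.state(); print(s['tcp_pos'],s['tool_rot'],s['joints'],s['contact_force'],s['gripper_width'])
p,d=capture('scene'); q,e=capture('side')
o=np.hstack([cv2.resize(p[150:320,190:400],(400,324)),cv2.resize(q[130:300,180:390],(400,324))]); cv2.imwrite('pics/s2.png',o[:,:,::-1])
X=cloud('side',e);Z=X[...,2]; X2=cloud('scene',d)
for n,XX,pp in(('side',X,q),('scene',X2,p)):
    Z=XX[...,2]; m=(abs(XX[...,0]-600)<90)&(abs(XX[...,1]+36)<100)&(pp.astype(int).sum(2)<90)&(Z>75)&(Z<175)
    print(n,m.sum(),np.percentile(XX[m],[5,50,95],axis=0).round(0).tolist())
E
```

```text
[599.5409222  -34.00926845 158.0520423 ] [-1.64115734e+00 -2.67657337e+00 -5.30065692e-04] [-0.1800169   0.49458069 -0.18957275  0.88832593  0.001015    0.92005624] [ 0.16821362 -0.23526601 -2.64771958] 52.242636352500575
side 238 [[567.0, -44.0, 113.0], [581.0, -19.0, 163.0], [612.0, -5.0, 173.0]]
scene 8 [[604.0, -59.0, 106.0], [615.0, -53.0, 113.0], [623.0, -19.0, 127.0]]
```

View pics/s2.png

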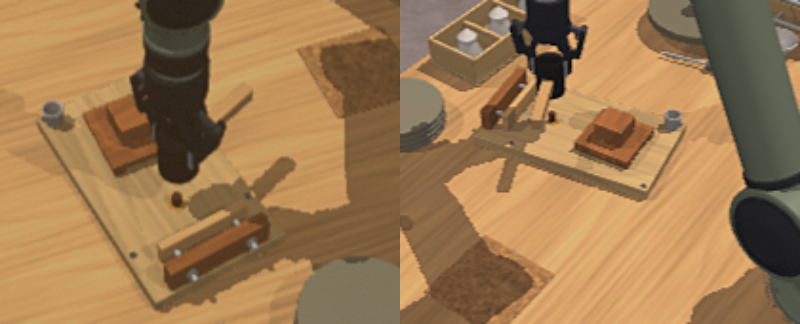

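The mallet is level in the grip, just above the peg (177,198 left; 551,116 right), with the handle clear of the stand. I'll press it down.

Emit:
step_arm(
  targets="0.01 -0.01 -0.25 0 0 0 -1;0.01 -0.01 -0.45 0 0 0 -1;0.01 -0.01 -0.52 0 0 0 -1;0.01 -0.01 -0.52 0 0 0 -1",
)

```text
t: 7.0
tcp_pos: [599.4, -36.0, 104.3]
tool_rot: [-1.645, -2.671, 0.002]
contact_force: [-0.4, 0.2, -3.4]
gripper_width: 52.2
grip_force: 65.3
```

Emit:
step_arm(
  targets="0 0 -0.04 0 0 0 -1;0 0 -0.08 0 0 0 -1;0 0 -0.12 0 0 0 -1;0 0 -0.16 0 0 0 -1;0 0 -0.19 0 0 0 -1;0 0 -0.22 0 0 0 -1;0 0 -0.22 0 0 0 -1",
)

```text
t: 7.58
tcp_pos: [602.3, -37.3, 84.2]
tool_rot: [1.65, 2.672, 0.002]
contact_force: [0.5, 1.2, -0.8]
gripper_width: 52.4
grip_force: 65.6
```

Emit:
step_arm(
  targets="0 0 -0.02 0 0 0 -1;0 0 -0.04 0 0 0 -1;0 0 -0.06 0 0 0 -1;0 0 -0.06 0 0 0 -1;0 0 -0.06 0 0 0 -1",
)

```text
t: 8.0
tcp_pos: [602.2, -37.3, 81.4]
tool_rot: [1.649, 2.672, 0.002]
contact_force: [-6.1, 4.1, 22.8]
gripper_width: 52.7
grip_force: 67.8
```

Emit:
step_arm(
  targets="0 0 0.2 0 0 0 -1;0 0 0.5 0 0 0 -1;0 0 0.8 0 0 0 -1;0 0 0.8 0 0 0 -1",
)

```text
t: 8.33
tcp_pos: [604.3, -38.5, 163.4]
tool_rot: [1.647, 2.667, 0.002]
contact_force: [2.2, -0.3, -1.6]
gripper_width: 52.6
grip_force: 65.5
```

Emit:
step_arm(
  targets="-0.318 0.852 0 0 0 0.111 -1;-0.318 0.852 0 0 0 0.111 -1;-0.318 0.852 0 0 0 0.111 -1;-0.318 0.852 0 0 0 0.111 -1",
)

```text
t: 8.67
tcp_pos: [567.1, 50.0, 156.7]
tool_rot: [-1.152, -2.919, 0.003]
contact_force: [-0.5, -0.7, -3.2]
gripper_width: 52.4
grip_force: 65.4
```

Emit:
step_arm(
  targets="-0.318 0.852 0 0 0 0.111 -1;-0.318 0.852 0 0 0 0.111 -1;-0.318 0.852 0 0 0 0.111 -1;-0.318 0.852 0 0 0 0.111 -1",
)

```text
t: 9.0
tcp_pos: [536.5, 134.2, 157.1]
tool_rot: [-0.632, -3.075, 0.002]
contact_force: [-0.7, -1.0, -3.3]
gripper_width: 52.2
grip_force: 65.4
```

```bash
python3 - <<'E'
from h import *
p,d=capture('scene'); 
cv2.imwrite('pics/s3.png',cv2.resize(p[180:310,195:425],None,fx=3,fy=3)[:,:,::-1])
X=cloud('scene',d); m=(abs(X[...,0]-602)<15)&(abs(X[...,1]+36)<15); print(np.percentile(X[m][:,2],[5,50,95,100]))
E
```

```text
[20.31554492 23.87556839 27.3735024  29.06084255]
```

View pics/s3.png

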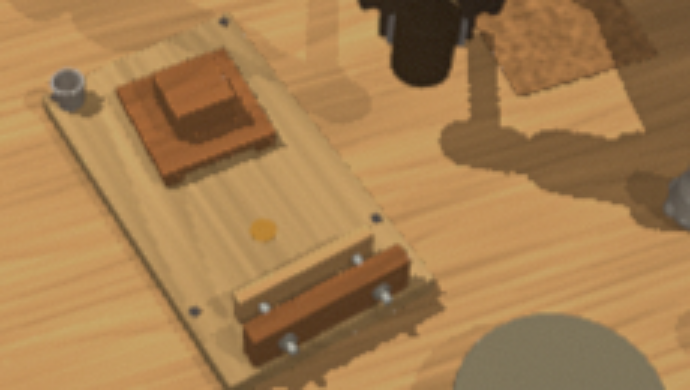

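The peg is down: only a flat brass disc shows at (263,230), level with the board. I'll return the mallet.

Emit:
step_arm(
  targets="-0.318 0.852 0 0 0 0.111 -1;-0.318 0.852 0 0 0 0.111 -1;-0.318 0.852 0 0 0 0.111 -1;-0.318 0.852 0 0 0 0.111 -1",
)

```text
t: 9.38
tcp_pos: [505.9, 218.7, 157.6]
tool_rot: [-0.093, -3.14, 0.001]
contact_force: [-0.2, -0.1, -2.2]
gripper_width: 52.8
grip_force: 65.5
```

Emit:
step_arm(
  targets="-0.318 0.852 0 0 0 0.111 -1;-0.318 0.852 0 0 0 0.111 -1;-0.318 0.852 0 0 0 0.111 -1;-0.318 0.852 0 0 0 0.111 -1;-0.318 0.852 0 0 0 0.111 -1",
)

```text
t: 9.8
tcp_pos: [475.4, 302.0, 157.8]
tool_rot: [-0.443, 3.11, -0.003]
contact_force: [0.1, -0.4, -2.8]
gripper_width: 52.6
grip_force: 65.7
```

Emit:
step_arm(
  targets="0 0 -0.3 0 0 0 -1;0 0 -0.6 0 0 0 -1;0 0 -0.8 0 0 0 -1;0 0 -0.88 0 0 0 -1;0 0 -0.93 0 0 0 -1;0 0 -0.96 0 0 0 -1;0 0 -0.96 0 0 0 -1;0 0 -0.96 0 0 0 -1",
)

```text
t: 10.47
tcp_pos: [475.5, 303.4, 63.4]
tool_rot: [-0.45, 3.107, 0.001]
contact_force: [-0.0, 0.3, -3.2]
gripper_width: 52.9
grip_force: 65.7
```

Emit:
step_arm(
  targets="0 0 -0.02 0 0 0 -1;0 0 -0.03 0 0 0 -1;0 0 -0.03 0 0 0 -1;0 0 -0.03 0 0 0 -1",
)

```text
t: 10.8
tcp_pos: [475.7, 303.9, 61.5]
tool_rot: [-0.451, 3.105, 0.001]
contact_force: [-0.6, -1.9, 7.3]
gripper_width: 52.2
grip_force: 66.6
```

Emit:
step_arm(
  targets="0 0 0 0 0 0 1;0 0 0 0 0 0 1;0 0 0 0 0 0 1;0 0 0 0 0 0 1;0 0 0 0 0 0 1;0 0 0 0 0 0 1;0 0 0 0 0 0 1;0 0 0 0 0 0 1",
)

```text
t: 11.47
tcp_pos: [474.3, 303.4, 59.2]
tool_rot: [0.452, -3.109, 0.0]
contact_force: [-0.9, 0.4, 0.0]
gripper_width: 85.5
grip_force: 0.0
```

Emit:
step_arm(
  targets="0 0 0.2 0 0 0 1;0 0 0.5 0 0 0 1;0 0 0.9 0 0 0 1;0 0 1 0 0 0 1;0 0 1 0 0 0 1",
)

```text
t: 11.88
tcp_pos: [476.8, 304.6, 163.2]
tool_rot: [-0.451, 3.102, 0.003]
contact_force: [0.2, 0.1, -0.1]
gripper_width: 85.4
grip_force: 0.0
```

Emit:
step_arm(
  targets="-0.01 -0.89 0.2 0 0 -0.014 1;-0.01 -0.89 0.2 0 0 -0.014 1;-0.01 -0.89 0.2 0 0 -0.014 1;-0.01 -0.89 0.2 0 0 -0.014 1",
)

```text
t: 12.22
tcp_pos: [473.0, 212.2, 178.8]
tool_rot: [0.378, -3.118, 0.001]
contact_force: [-0.1, 0.2, -0.3]
gripper_width: 85.3
grip_force: 0.0
```

Emit:
step_arm(
  targets="-0.01 -0.89 0.2 0 0 -0.014 1;-0.01 -0.89 0.2 0 0 -0.014 1;-0.01 -0.89 0.2 0 0 -0.014 1;-0.01 -0.89 0.2 0 0 -0.014 1",
)

```text
t: 12.55
tcp_pos: [472.6, 124.3, 199.0]
tool_rot: [0.31, -3.126, -0.001]
contact_force: [0.6, 1.0, -0.9]
gripper_width: 85.2
grip_force: 0.0
```

Emit:
step_arm(
  targets="-0.01 -0.89 0.2 0 0 -0.014 1;-0.01 -0.89 0.2 0 0 -0.014 1;-0.01 -0.89 0.2 0 0 -0.014 1;-0.01 -0.89 0.2 0 0 -0.014 1",
)

```text
t: 12.88
tcp_pos: [472.0, 36.0, 219.1]
tool_rot: [-0.242, 3.132, 0.001]
contact_force: [0.9, 1.0, -0.8]
gripper_width: 85.2
grip_force: 0.0
```

Emit:
step_arm(
  targets="-0.01 -0.89 0.2 0 0 -0.014 1;-0.01 -0.89 0.2 0 0 -0.014 1;-0.01 -0.89 0.2 0 0 -0.014 1;-0.01 -0.89 0.2 0 0 -0.014 1;-0.01 -0.89 0.2 0 0 -0.014 1;-0.01 -0.89 0.2 0 0 -0.014 1",
)

```text
t: 13.38
tcp_pos: [470.0, -50.5, 238.4]
tool_rot: [0.181, -3.135, -0.002]
contact_force: [-0.5, -0.4, 0.3]
gripper_width: 85.5
grip_force: 0.0
```

```bash
cat > w.py <<'E'
from h import *
from scipy import ndimage as nd
s=readout.state(); print(s['t'],s['tcp_pos'],s['tool_rot'],s['joints'].round(2))
cm=camera_model('wrist'); p,d=capture('wrist'); X=cloud('wrist',d,cm); Z=X[...,2]
cv2.imwrite('pics/wrist2.png',p[:,:,::-1])
J=(X[...,0]>340)&(X[...,0]<780)&(X[...,1]>-200)&(X[...,1]<120)
sat=cv2.cvtColor(p,cv2.COLOR_RGB2HSV)[...,1]
D=J&(X[...,0]<570)&(abs(X[...,1]+53)<90)
for l,m in[('block',D&(Z>74)&(Z<85)),('deck+',D&(Z>38)&(Z<85)),('board+',J&(Z>18)&(Z<85)),('plate',J&(X[...,0]>620)&(Z>54)&(Z<64.5))]:
    L,k=nd.label(m)
    if not k: print(l,0); continue
    m=L==1+np.argmax(np.bincount(L[m])[1:]); P=X[m]
    r=cv2.minAreaRect(P[:,:2].astype(np.float32)); print(l,len(P),np.round(r[0],1),np.round(r[1],1),round(r[2],2),np.median(P[:,2]).round(1))
ps,ds=capture('side'); X=cloud('side',ds); Z=X[...,2]
m=(abs(X[...,0]-475)<60)&(abs(X[...,1]-302)<60)&(Z>66)&(Z<82); r=cv2.minAreaRect(X[m][:,:2].astype(np.float32)); print('mallet',m.sum(),r)
m=(abs(X[...,0]-475)<150)&(abs(X[...,1]-302)<150)&(Z>1.5)&(Z<8)&(ps.astype(int).sum(2)<330); print('mat',np.percentile(X[m][:,:2],[1,99],axis=0),m.sum())
E
python3 w.py
```

```text
13.3833 [470.03062254 -50.53726651 238.3960898 ] [ 1.80648688e-01 -3.13504068e+00 -2.35593226e-03] [-0.26  0.2  -0.41  0.97  0.   -0.38]
block 3809 [469.4 -53. ] [55.8 55.3] 5.33 79.2
deck+ 11734 [469.5 -53. ] [110.3 111. ] 5.91 43.7
board+ 45211 [534.6 -47.9] [335.5 201. ] 10.85 23.7
plate 0
mallet 220 ((469.66754150390625, 306.3059997558594), (51.63161849975586, 54.2413215637207), 14.934484481811523)
mat [[327.6363944  159.16128181]
 [617.21172745 435.31637665]] 1622
```

View pics/wrist2.png

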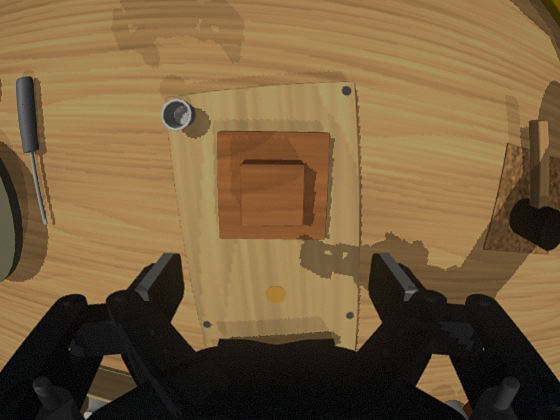

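The wrist view shows the block at (273,193), with the pads straddling it once they come down. The mallet head stands on the mat at (540,222) and the brass peg disc is at (276,294). I'll descend onto the block.

Emit:
step_arm(
  targets="-0.01 -0.01 -0.4 0 0 -0.005 1;-0.01 -0.01 -0.8 0 0 -0.005 1;-0.01 -0.01 -1 0 0 -0.005 1;-0.01 -0.01 -1 0 0 -0.005 1",
)

```text
t: 13.82
tcp_pos: [465.7, -51.4, 135.0]
tool_rot: [0.155, -3.13, -0.005]
contact_force: [-1.0, -0.6, -0.9]
gripper_width: 85.5
grip_force: 0.0
```

Emit:
step_arm(
  targets="0 0 -0.3 0 0 0 1;0 0 -0.55 0 0 0 1;0 0 -0.69 0 0 0 1;0 0 -0.69 0 0 0 1;0 0 -0.69 0 0 0 1",
)

```text
t: 14.23
tcp_pos: [469.6, -53.1, 70.9]
tool_rot: [0.154, -3.138, -0.0]
contact_force: [0.4, 0.3, 1.0]
gripper_width: 85.6
grip_force: 0.0
```

Emit:
step_arm(
  targets="0 0 0 0 0 0 -1;0 0 0 0 0 0 -1;0 0 0 0 0 0 -1;0 0 0 0 0 0 -1;0 0 0 0 0 0 -1;0 0 0 0 0 0 -1;0 0 0 0 0 0 -1;0 0 0 0 0 0 -1",
)

```text
t: 14.9
tcp_pos: [470.7, -53.8, 72.0]
tool_rot: [-0.153, 3.135, -0.001]
contact_force: [-0.3, 0.8, 6.7]
gripper_width: 55.2
grip_force: 63.6
```

Emit:
step_arm(
  targets="0.08 0.01 0.01 0 0 0.004 -1;0.16 0.02 0.01 0 0 0.008 -1;0.24 0.03 0.01 0 0 0.012 -1;0.32 0.04 0.01 0 0 0.016 -1;0.4 0.05 0.01 0 0 0.02 -1;0.48 0.06 0.01 0 0 0.025 -1;0.56 0.07 0.01 0 0 0.029 -1;0.6 0.078 0.01 0 0 0.029 -1",
)

```text
t: 15.57
tcp_pos: [529.8, -46.1, 72.1]
tool_rot: [0.296, -3.127, 0.002]
contact_force: [-6.4, -1.7, 9.8]
gripper_width: 55.2
grip_force: 64.7
```

Emit:
step_arm(
  targets="0.1 0.013 0 0 0 0 -1;0.2 0.026 0 0 0 0 -1;0.3 0.039 0 0 0 0 -1;0.4 0.052 0 0 0 0 -1;0.5 0.065 0 0 0 0 -1;0.58 0.075 0 0 0 0 -1;0.6 0.078 0 0 0 0 -1;0.6 0.078 0 0 0 0 -1",
)

```text
t: 16.23
tcp_pos: [590.5, -38.1, 72.1]
tool_rot: [-0.296, 3.126, -0.001]
contact_force: [-1.3, -0.9, 5.3]
gripper_width: 54.8
grip_force: 64.5
```

```bash
cat > w2.py <<'E'
from h import *
from scipy import ndimage as nd
import sys
s=readout.state(); print(s['t'],s['tcp_pos'],s['tool_rot'],s['contact_force'])
J=np.array([541.4,-46.9]);c,sn=np.cos(.19),np.sin(.19)
for n in('scene','side','wrist'):
    cm=camera_model(n); p,d=capture(n); X=cloud(n,d,cm); Z=X[...,2]; cv2.imwrite(f'pics/{n}_{sys.argv[1]}.png',p[:,:,::-1])
    q=X[...,:2]-J; jx=q[...,0]*c+q[...,1]*sn; jy=-q[...,0]*sn+q[...,1]*c
    hsv=cv2.cvtColor(p,cv2.COLOR_RGB2HSV); A=abs(jy)<90
    red=(hsv[...,0]<13)&(hsv[...,1]>120)
    def rep(l,m):
        if m.sum()<15: print(n,l,m.sum());return
        P=np.c_[jx[m],jy[m]].astype(np.float32); r=cv2.minAreaRect(P)
        print(n,l,len(P),'jx',np.percentile(P[:,0],[1,99]).round(1),'jy',np.percentile(P[:,1],[1,99]).round(1),'rect',np.round(r[0],1),np.round(r[1],1),round(r[2],2),'z',np.median(Z[m]).round(1))
    rep('deck',A&(Z>37)&(Z<50)&(jx>-40)&(jx<(118 if n!='x' else 0))&red)
    rep('plate',A&(Z>50)&(Z<64)&(jx>100)&(jx<142)&~red)
    rep('blk',A&(Z>50)&(Z<75)&(jx>140)&(jx<185)&red)
E
python3 w2.py 3
```

```text
16.2333 [590.53538097 -38.09704161  72.05199188] [-2.95990946e-01  3.12648525e+00 -1.26633365e-03] [-1.29007845 -0.899637    5.29048429]
scene deck 55 jx [  2.2 105.5] jy [-57.4  48. ] rect [52.7 -4.7] [106.5 105.5] 0.26 z 43.3
scene plate 304 jx [121.5 139.6] jy [-66.6  61.4] rect [130.8  -2.6] [ 21.2 130.3] 0.63 z 60.0
scene blk 43 jx [156.7 175.5] jy [-72.6  61.1] rect [165.9  -4.4] [137.3  19.2] 88.92 z 66.4
side deck 268 jx [-9.7 98.9] jy [-48.7  59.7] rect [45.2  4.7] [112. 111.] 0.38 z 44.6
side plate 98 jx [116.3 133. ] jy [-56.   68.3] rect [125.9   3.9] [129.2  24.7] 86.39 z 59.8
side blk 173 jx [147.6 169.1] jy [-68.5  78. ] rect [158.8   3. ] [ 22.1 152.9] 0.41 z 66.7
wrist deck 918 jx [-5.9 95.6] jy [-53.8  52.8] rect [47.2  0.3] [107.1 108.9] 0.56 z 43.2
wrist plate 0
wrist blk 0
```

Emit:
step_arm(
  targets="0.03 0.006 0 0 0 0 -1;0.06 0.012 0 0 0 0 -1;0.09 0.017 0 0 0 0 -1;0.12 0.023 0 0 0 0 -1;0.12 0.023 0 0 0 0 -1;0.12 0.023 0 0 0 0 -1",
)

```text
t: 16.88
tcp_pos: [600.3, -36.1, 72.1]
tool_rot: [0.295, -3.126, 0.002]
contact_force: [-8.1, -1.6, 11.1]
gripper_width: 55.2
grip_force: 65.2
```

Emit:
step_arm(
  targets="0.01 0.002 0 0 0 0 -1;0.02 0.004 0 0 0 0 -1;0.03 0.006 0 0 0 0 -1;0.03 0.006 0 0 0 0 -1;0.03 0.006 0 0 0 0 -1",
)

```text
t: 17.3
tcp_pos: [602.6, -35.6, 72.1]
tool_rot: [0.294, -3.125, 0.002]
contact_force: [-8.7, -1.3, 12.8]
gripper_width: 55.2
grip_force: 65.4
```

Emit:
step_arm(
  targets="0.01 0.002 0 0 0 0 -1;0.02 0.004 0 0 0 0 -1;0.03 0.006 0 0 0 0 -1;0.03 0.006 0 0 0 0 -1;0.03 0.006 0 0 0 0 -1",
)

```text
t: 17.72
tcp_pos: [605.7, -35.0, 72.1]
tool_rot: [0.294, -3.125, 0.002]
contact_force: [-8.6, -1.7, 13.8]
gripper_width: 54.9
grip_force: 65.3
```

Emit:
step_arm(
  targets="0.01 0.002 0 0 0 0 -1;0.02 0.004 0 0 0 0 -1;0.03 0.006 0 0 0 0 -1;0.03 0.006 0 0 0 0 -1;0.03 0.006 0 0 0 0 -1",
)

```text
t: 18.13
tcp_pos: [608.0, -34.5, 72.1]
tool_rot: [0.294, -3.123, 0.002]
contact_force: [-10.4, -2.6, 14.5]
gripper_width: 55.3
grip_force: 65.7
```

Emit:
step_arm(
  targets="0 0 0.01 0 0 0 -1;0 0 0.02 0 0 0 -1;0 0 0.025 0 0 0 -1;0 0 0.025 0 0 0 -1",
)

```text
t: 18.47
tcp_pos: [609.5, -33.9, 72.9]
tool_rot: [0.295, -3.126, -0.0]
contact_force: [-2.0, -1.0, -3.9]
gripper_width: 54.8
grip_force: 63.8
```

Emit:
step_arm(
  targets="0.01 0.002 0 0 0 0 -1;0.02 0.004 0 0 0 0 -1;0.03 0.006 0 0 0 0 -1;0.03 0.006 0 0 0 0 -1;0.03 0.006 0 0 0 0 -1",
)

```text
t: 18.88
tcp_pos: [612.2, -33.4, 73.0]
tool_rot: [0.294, -3.125, -0.0]
contact_force: [-4.4, -2.4, -3.4]
gripper_width: 55.1
grip_force: 64.0
```

Emit:
step_arm(
  targets="0.01 0.002 0 0 0 0 -1;0.02 0.004 0 0 0 0 -1;0.03 0.006 0 0 0 0 -1;0.03 0.006 0 0 0 0 -1;0.03 0.006 0 0 0 0 -1",
)

```text
t: 19.3
tcp_pos: [614.4, -32.9, 73.1]
tool_rot: [0.294, -3.124, 0.0]
contact_force: [-6.8, -2.6, -1.9]
gripper_width: 55.0
grip_force: 64.0
```

```bash
python3 w2.py 4
```

```text
19.3 [614.43806753 -32.92980193  73.05366819] [ 2.94001624e-01 -3.12372984e+00  4.55389797e-04] [-6.81103811 -2.57143922 -1.87130935]
scene deck 43 jx [ 38.4 117.3] jy [-56.5  49.1] rect [88.3 -4.8] [110.9  77.5] 73.42 z 44.1
scene plate 337 jx [100.6 141.9] jy [-66.6  60.4] rect [121.1  -2.8] [ 41.9 130.5] 0.26 z 59.7
scene blk 27 jx [155.7 174.2] jy [-74.2  64.8] rect [164.7  -4.8] [ 18.8 141.2] 0.22 z 66.5
side deck 252 jx [ 14.6 117.7] jy [-47.9  60.1] rect [65.8  5.3] [109.8 104.4] 89.45 z 45.7
side plate 67 jx [123.2 138.7] jy [-11.4  67.5] rect [130.8  28.2] [15.8 82. ] 0.26 z 60.3
side blk 175 jx [147.6 168.3] jy [-67.  78.] rect [157.9   6.4] [ 21.2 149.8] 0.15 z 67.0
wrist deck 868 jx [ 18.  113.2] jy [-53.   53.7] rect [67.8  0.4] [108.9  99.8] 89.87 z 44.5
wrist plate 163 jx [127.3 139. ] jy [-64.7  64.8] rect [1.33e+02 1.00e-01] [ 12.1 129.9] 0.04 z 61.0
wrist blk 6
```

Emit:
step_arm(
  targets="0.01 0.002 0 0 0 0 -1;0.02 0.004 0 0 0 0 -1;0.03 0.006 0 0 0 0 -1;0.03 0.006 0 0 0 0 -1;0.03 0.006 0 0 0 0 -1",
)

```text
t: 19.87
tcp_pos: [616.7, -32.4, 73.1]
tool_rot: [0.294, -3.122, 0.001]
contact_force: [-8.3, -2.5, 0.5]
gripper_width: 54.8
grip_force: 64.3
```

Emit:
step_arm(
  targets="0 0 -0.005 0 0 0 -1;0 0 -0.01 0 0 0 -1;0 0 -0.01 0 0 0 -1;0 0 -0.01 0 0 0 -1;0 0 -0.01 0 0 0 -1;0 0 -0.01 0 0 0 -1",
)

```text
t: 20.37
tcp_pos: [617.0, -32.4, 72.5]
tool_rot: [0.294, -3.123, 0.001]
contact_force: [-9.6, -1.9, 1.1]
gripper_width: 55.0
grip_force: 64.8
```

```bash
python3 w2.py 5; python3 - <<'E'
import cv2,numpy as np
a=cv2.imread('pics/scene_5.png');b=cv2.imread('pics/side_5.png')
cv2.imwrite('pics/f5.png',np.hstack([cv2.resize(a[140:320,200:430],(400,313)),cv2.resize(b[150:310,180:390],(400,313))]))
E
```

```text
20.3667 [617.02936993 -32.38366024  72.51703798] [ 2.93910747e-01 -3.12321589e+00  6.54768064e-04] [-9.57376033 -1.93298744  1.07958384]
scene deck 54 jx [ 35.2 117.9] jy [-54.8  50.9] rect [76.1 -1.6] [106.5  83.6] 89.93 z 43.0
scene plate 218 jx [102.5 141.8] jy [-66.9  60.6] rect [121.3  -2. ] [131.   41.1] 89.98 z 60.5
scene blk 26 jx [157.  175.5] jy [-76.4  66.1] rect [166.5  -4.4] [144.6  18.8] 88.4 z 66.8
side deck 249 jx [ 17.4 116.4] jy [-47.9  60.4] rect [66.4  4. ] [113.7 100.2] 89.85 z 44.9
side plate 79 jx [121.6 140.5] jy [-25.6  67.1] rect [123.3   4.7] [126.   33.8] 89.26 z 58.5
side blk 170 jx [146.8 169.1] jy [-69.3  78.9] rect [157.9   5.4] [ 24.8 152.5] 1.99 z 66.6
wrist deck 963 jx [20.8 83.8] jy [-53.   53.6] rect [68.4  0.6] [108.6  95.6] 89.98 z 44.0
wrist plate 181 jx [130.2 140.8] jy [-64.5  65. ] rect [135.3   0.2] [130.  12.] 89.47 z 61.0
wrist blk 20 jx [152.1 154. ] jy [-72.2  73.4] rect [153.1   0.6] [  1.9 145.7] 0.04 z 52.2
```

View pics/f5.png

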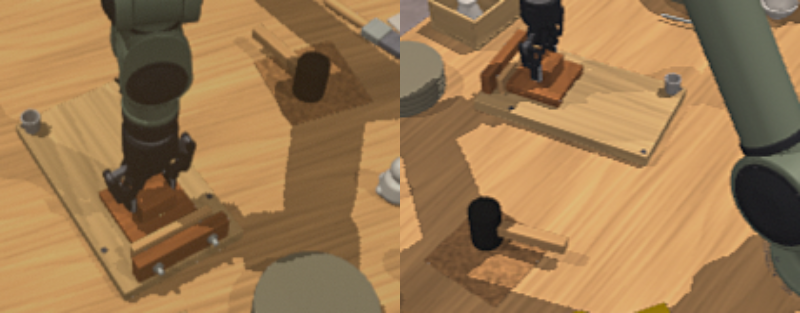

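The stand sits square against the stop, which is pushed in about 9 mm at about 9 N. The mallet stands upright on its mat at (312,75 left; 485,222 right). I'll settle the arm and hand in.

Emit:
step_arm(
  targets="0 0 0 0 0 0 -1;0 0 0 0 0 0 -1;0 0 0 0 0 0 -1;0 0 0 0 0 0 -1;0 0 0 0 0 0 -1;0 0 0 0 0 0 -1",
)

```text
t: 21.02
tcp_pos: [617.0, -32.3, 72.5]
tool_rot: [0.294, -3.123, 0.001]
contact_force: [-9.6, -2.2, 1.8]
gripper_width: 55.1
grip_force: 64.8
```

```bash
python3 -c "
from h import *
s=readout.state(); print(s['tcp_pos'],s['contact_force'],abs(s['qvel']).max()); print(manip.hand_in())"
```

```text
[617.00618316 -32.34768191  72.5204277 ] [-9.63222107 -2.16896172  1.78322442] 0.0017971068092159544
the job is handed in; nothing more can be done
None
```

I handed the job in at about 21 s with the peg driven flush by the mallet, the mallet back on its mat, and the arm holding the stand square and centred against the stop (about 9 mm in, about 9 N); no verdict came back.

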